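# Extend the sanding cradle one hole and lay the rail in

## Task

The sanding cradle is set too short for the long wooden rail. Squeeze the sprung button on its tube in flush, slide the sleeve out until the button pops up in the next hole, feeling for it and stopping there without forcing the sleeve against the popped button, then pick up the long rail and set it down (do not drop it) flat on the cradle's two ledges, between the end stops. Leave the short offcut and everything else on the bench where it is.

Things in the scene. Friction and masses are not known exactly. Their poses are not given: they have to be found in the camera images.
- cradle: Extending sanding cradle fixed to the bench: dark steel base plate 80 x 340 mm, top 12 mm above the bench, and above it a level square aluminium tube along the cradle's y axis, tube axis 56 mm and tube top 72 mm above the bench. Origin on the bench below the tube axis; x across the tube towards the button's side, z up. +y is the way the sleeve is drawn out.
- sleeve (a joint): Travel of the outer sleeve along cradle +y, m: 0 as found (button in first hole), hard end about 0.086. A 32 x 32 mm tube on the fixed inner tube, friction 2.5 N; it carries the right ledge and stop. The next hole, drilled by hand and hidden beside the left ledge, meets the button at 42 to 70 mm of travel, place unknown. Holes 13 mm wide: 1.5 mm play either way with the button in.
- button (a joint): How far the button is pressed in, m: 0 out (4 mm proud), 0.004 flush. Round-ended steel button 10 mm across in the fixed inner tube, so it does not travel with the sleeve. Polished; its spring takes 3.5 N out, 5 N flush, 6 N under the wall. Out, it locks the sleeve: more than 12 N between the two damages them.
- button_tip (a point): Outer end of the button, on the tube's +x side, at tube-axis height, 20 mm from the axis when out, at cradle y = -20 mm, amid 84 mm of free tube. A flat pad squeezed across the hole presses it flush; then 5 to 10 N along +y wedges its round end under the sleeve wall. There it stays in by itself, the sleeve slides freely, and at the next hole it springs out and blocks the sleeve.
- left_stop (a point): Foot of the fixed left end stop: middle of its face at ledge-top level, cradle y = -100 mm. Both ledges: tops 82 mm above the bench, 42 mm long in y from their stop towards each other, 56 mm wide in x, with an 8 mm high lip along each side, 44 mm clear between the lips. Stops rise to 96 mm above the bench.
- right_stop (a point): Foot of the right end stop, on the sleeve and moving with it: middle of its face at ledge-top level, cradle y = +68 mm when the sleeve is at 0.
- ledge_mid (a point): Fixed point at the ledges' top level, 82 mm above the bench over the cradle's origin; axes as the cradle's.
- rail: The long wooden rail: pale wood, 28 mm wide (x), 204 mm long (y), 36 mm tall (z), 0.10 to 0.19 kg. Origin at the centre of its underside. Lies on the bench on the robot's side of the cradle, either left or right.
- offcut: Short offcut of the same wood and section, only 130 mm long; not to be used. Origin at the centre of its underside.
- tin: Bystander: flat round steel tin, 54 mm across, 32 mm tall, lying between the two wooden pieces. Leave it alone.
- glue: Bystander: glue bottle, 60 mm across, 170 mm tall. Leave it alone.
- sandblock: Bystander: cork sanding block 115 x 62 x 35 mm. Leave it alone.
- screwdriver: Bystander: screwdriver, 200 mm long, lying down. Leave it alone.
- hammer: Bystander: hammer, 260 mm long, lying down. Leave it alone.
Mind the look-alikes: they are no part of the job. Leave any orange or purple look-alike of the rail alone.

How it is judged:
By the outcome, as a careful person would: the job done as asked, in the order asked, and still so for the second after the job is handed in, with the robot touching nothing.
It also fails if it takes over 54 s, if anything falls off the work surface, if the arm or the gripper's body presses on something with over 40 N, if the wrist force passes 120 N, or if a joint passes its speed limit or range.

## Robot

A 7-joint arm with a two-finger parallel gripper is mounted at the origin on the work surface. World frame = base frame: x ahead of the robot, y to its left, z up, the work surface at z = 0. Lengths are in m, angles in degrees, forces in N, time in s.
With the tool pointing down it reaches from about 0.425 to 0.825 m from the base axis. Payload 3.6 kg.
Tool frame: the origin (TCP) lies between the finger pads; the fingertips stand r.finger_overhang ahead of it and the grasp point (between the pads) lies 5 mm behind it (r.finger_overhang is the distance from the TCP to the fingertips, in m); z points along the fingers, y is the direction in which the jaws open and shut (so a half turn about z gives the same grasp; the last joint's range is limited). The gripper opens to 93 mm and grips with 3 to 60 N. Pads are 15 mm wide; open, the fingers measure 128 mm over their backs; the gripper's body (75 mm by 188 mm) begins 65 mm behind the grasp point.
Start: joints at [63.169, 35.231, -0.722, 81.555, 0.464, 63.22, -2.315], TCP at [0.278, -0.588, 0.233] pointing down, gripper open.
Joint ranges: [-178.69, 178.69], [-17.37, 117.87], [-77.05, 75.6], [15.02, 138.74], [-78.02, 258.01], [0.78, 113.62], [-162.83, 162.83]. Speed limits (degrees/s): [159.86, 159.86, 180, 180, 180, 180, 180].

## Interface

Orientations are given as [roll, pitch, yaw] about the fixed x, y, z axes, in that order (R = Rz(yaw) Ry(pitch) Rx(roll)).
In Python, from bench import r, optics, models gives the robot as it stands.
- The arm moves only by the shell command python3 -m crank 'ROWS' [FORCE]. ROWS is JSON, a list that holds one entry, the list of rows, each a list of 5 numbers: the finger opening in m, from 0 to 0.093, then the shift along the tool's x, y, z in m, then the turn about the tool's z in rad. In form: [[[fingers, x, y, z, spin], ...]]. A call has exactly 8 rows; each row shifts and turns the pose as measured when the row begins, along the tool's axes as they then stand; what a row does not reach is not made up. A row lasts 1/12 s, in which the tool goes at most 41.7 mm and 7.16 degrees, less where a joint would pass 70% of its speed; a pose out of reach is approached as far as the arm can. A call is refused whole if a number of a shift passes 0.0417 or a number of a turn 0.125, either way. A call with a gripper value outside its range is refused whole. The fingers move at their own pace and stop on an object; FORCE is the grip in N (left out, the last holds). Time passes only in rows, so rows that do not move let the fingers close, or fill a call up. It gives the time, the measured TCP pose, the force and the opening at its end, in the units of the state.
- r.state(): the state, without advancing time (a new reading comes with each control period).
- optics.grab_frame(name): name is "scene" or "side" or "wrist"; returns a dict with "img" (384x512x3 uint8, red, green, blue), "mtx" (3x3 intrinsics, pixels), "eye" and "orientation" of the camera in the world. Camera axes: x right, y down, z forward; pixel columns grow to the right and rows downward; lengths in m; the calibration is good to about 2 mm. A picture is of the moment at which its call begins. There is no depth.
- r.hand_in(): hands the job in, once; it reports no verdict.
Trained networks look in a picture, given as the dict that the camera call returned (one of the last four; its "shot" number tells which), for a name from the list of things; names that differ only in an ending like _2 or _b are one class to them, and where a whole thing is asked for, a point or a joint stands for the part that bears it (a point fixed in the world has none). Each returns a list of dicts, best first, with "conf" (0 to 1); they miss things now and then, are a little off and sometimes report something else, mostly with a low value. They report only what shows in the picture. A call takes as long as a camera call. They do not tell look-alikes from the thing itself.
- models.masks_of(picture, label): "mask" (384x512 bool, what is visible of it) and "bbox" ([left, top, right, bottom] in pixels, round what is visible of it).
- models.tip_of(picture, label): "centre" ([column, row] in pixels: a listed point, or the origin of a listed thing).
The state is a dict: "clock": time; "qpos": joint angles; "joint_vel": joint speeds; "tau": joint torques, N m; "position": TCP position; "eef_rot": TCP orientation; "contact_force": force on the tool from outside, world axes, zero at the start; "wrist_torque": the same for the moment, N m; "opening": finger opening in m.
Only numpy, scipy, OpenCV 4.12 (cv2) and the standard library are available. Lean on these libraries where they do the work, as an engineer would, in place of code of your own. Each camera call takes 0.05 s, during which the arm holds its last target. There are 200 camera calls.

## Working session

There is one attempt and no reset: what is moved stays moved. The work goes in short steps, Python scripts to look and compute and a shell command to move; the robot and the scene stay as the last step left them, time stands still between calls to the robot, and variables do not carry over. Pictures are saved under pics/ and viewed, about 8 in all and at most 12, crops included, and the job is handed in when it is done.

```bash
ls; mkdir -p pics; cat > h.py <<'E'
import numpy as np, cv2
from bench import r, optics, models
from scipy.spatial.transform import Rotation as R
def cam(p):
    o=np.array(p["orientation"],float)
    M=o if o.shape==(3,3) else R.from_euler('xyz',o,degrees=True).as_matrix()
    return np.array(p["mtx"]),np.array(p["eye"]),M
def ray(p,px,z):
    K,e,M=cam(p); d=M@np.linalg.inv(K)@np.array([px[0],px[1],1.]); return e+d*(z-e[2])/d[2]
def proj(p,X):
    K,e,M=cam(p); c=K@(M.T@(np.array(X)-e)); return c[:2]/c[2]
def tri(ps,pxs):
    A=np.zeros((3,3));b=np.zeros(3)
    for p,px in zip(ps,pxs):
        K,e,M=cam(p); d=M@np.linalg.inv(K)@np.array([px[0],px[1],1.]); d/=np.linalg.norm(d); P=np.eye(3)-np.outer(d,d); A+=P;b+=P@e
    return np.linalg.solve(A,b)
def save(p,n,crop=None,s=1):
    im=p["img"]
    if crop: l,t,rr,b=crop; im=im[t:b,l:rr]
    cv2.imwrite("pics/"+n,cv2.resize(im[:,:,::-1],None,fx=s,fy=s,interpolation=cv2.INTER_CUBIC))
E
python3 - <<'E'
from h import *
print(r.state(), r.finger_overhang)
ps={}
for n in ["scene","side"]:
    p=optics.grab_frame(n); ps[n]=p; save(p,n+"1.png",s=1.5)
    print(n,p["eye"],p["orientation"])
    for l in ["cradle","button_tip","left_stop","right_stop","ledge_mid","rail","offcut","tin"]:
        print(l,[(np.round(d["centre"]).tolist(),round(d["conf"],2)) for d in models.tip_of(p,l)][:4])
E
```

```text
pics
{'clock': 0.0, 'qpos': array([63.16694803, 35.2880476 , -0.72262141, 81.64125781,  0.46561789,
       63.21855344, -2.31473572]), 'joint_vel': array([ 0.10108361, -0.05560364, -0.04293056,  0.01749878,  0.07073596,
       -0.0249855 ,  0.05479226]), 'tau': array([-9.93981521e-04, -4.58942664e+01,  2.09143977e-01, -1.65744281e+01,
       -6.08898327e-02,  2.05359631e-02,  2.58033997e-04]), 'position': array([ 0.27761018, -0.58689887,  0.23149514]), 'eef_rot': array([-1.79855088e+02,  3.55272626e-03,  2.53190363e+01]), 'contact_force': array([ 0.4338037 ,  0.12884875, -0.44688078]), 'wrist_torque': array([ 0.05261263, -0.02981818,  0.01186188]), 'opening': 0.09310147542471145} 0.014
scene [1.49501642 0.19020781 0.9246786 ] [-128.78774043   -0.52823987  101.28664764]
cradle [([218.0, 261.0], 0.98)]
button_tip [([119.0, 222.0], 0.43)]
left_stop [([181.0, 233.0], 0.59)]
right_stop [([245.0, 241.0], 0.89)]
ledge_mid [([219.0, 243.0], 0.62)]
rail [([196.0, 164.0], 0.97), ([308.0, 223.0], 0.85), ([323.0, 184.0], 0.64), ([119.0, 224.0], 0.6)]
offcut [([197.0, 197.0], 0.72)]
tin [([254.0, 204.0], 0.84)]
side [0.31218773 0.72110263 0.69551149] [-130.82319264   -1.16543994 -167.23842987]
cradle [([198.0, 185.0], 0.84)]
button_tip [([284.0, 173.0], 0.75), ([255.0, 135.0], 0.48), ([198.0, 187.0], 0.19)]
left_stop [([208.0, 143.0], 0.74)]
right_stop [([192.0, 175.0], 0.64)]
ledge_mid [([199.0, 162.0], 0.81)]
rail [([251.0, 255.0], 0.69), ([337.0, 171.0], 0.64), ([315.0, 280.0], 0.55)]
offcut [([286.0, 174.0], 0.73)]
tin [([278.0, 212.0], 0.78), ([288.0, 173.0], 0.56)]
```

View pics/scene1.png

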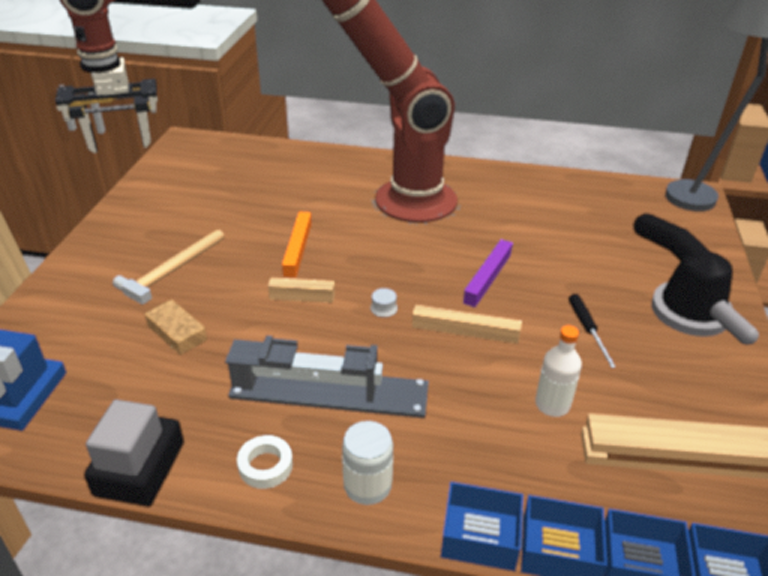

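View pics/side1.png

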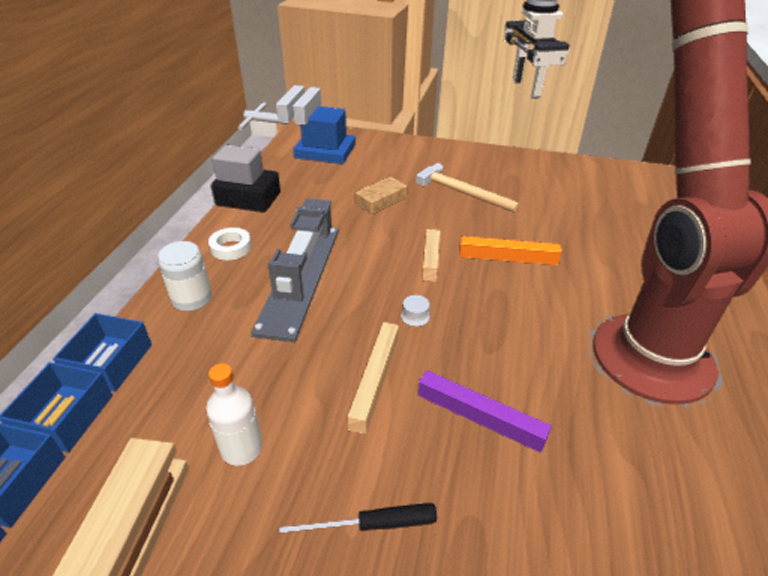

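The scene view shows the cradle at about (215,245), the pale long rail at (311,213), and the pale short offcut at (200,193). Rail candidates in scene pixels: pale long (311,213), pale short offcut (200,193), orange (198,163), purple (326,181), and the plank stack (450,292). I choose the pale long one at (311,213).

```bash
python3 - <<'E'
from h import *
a=optics.grab_frame("scene"); b=optics.grab_frame("side")
T={}
for l,pa,pb in [("cradle",0,0),("left_stop",0,0),("right_stop",0,0),("ledge_mid",0,0)]:
    A=models.tip_of(a,l);B=models.tip_of(b,l)
    if A and B:
        X=tri([a,b],[A[0]["centre"],B[0]["centre"]]); T[l]=X
        print(l,X.round(4),(proj(a,X)-A[0]["centre"]).round(1),(proj(b,X)-B[0]["centre"]).round(1), A[0]["centre"],B[0]["centre"])
d=T["right_stop"]-T["left_stop"]; print("yaw dir",np.degrees(np.arctan2(d[1],d[0])),np.linalg.norm(d))
for p,n in((a,"a"),(b,"b")):
    for l in ("rail","offcut","tin"):
        for m in models.masks_of(p,l):
            k=m["mask"].astype(np.uint8); 
            if k.sum()<20: continue
            (c,wh,an)=cv2.minAreaRect(cv2.findNonZero(k)); col=p["img"][m["mask"]].mean(0).round()
            bx=cv2.boxPoints((c,wh,an)); print(n,l,round(m["conf"],2),np.round(c),np.round(wh),col,ray(p,c,.018)[:2].round(3),"corners@.036",[ray(p,q,.036)[:2].round(3).tolist() for q in bx])
save(a,"crop_a.png",(130,170,370,290),3.3)
save(b,"crop_b.png",(160,120,300,300),3.2)
E
```

```text
cradle [ 0.6629 -0.0529 -0.0101] [1.4 1.9] [ 1.2 -1.7] [216.8, 262.4] [197.7, 188.7]
left_stop [ 0.6755 -0.0834  0.0768] [-10.4 -17.7] [-11.   13.8] [214.4, 260.0] [206.7, 143.2]
right_stop [0.6518 0.0195 0.0858] [-1.  -1.4] [-1.   1.3] [247.2, 240.5] [191.2, 175.9]
yaw dir 103.00004583914544 0.10596701118711048
a rail 0.97 [311. 216.] [73. 15.] [192. 158. 112.] [0.453 0.167] corners@.036 [[0.504, 0.067], [0.438, 0.064], [0.443, 0.269], [0.508, 0.266]]
a rail 0.81 [198. 164.] [12. 46.] [227. 139.  45.] [ 0.273 -0.221] corners@.036 [[0.408, -0.219], [0.162, -0.251], [0.174, -0.206], [0.416, -0.179]]
a rail 0.68 [325. 182.] [11. 50.] [140.  67. 172.] [0.283 0.195] corners@.036 [[0.403, 0.147], [0.17, 0.215], [0.201, 0.247], [0.427, 0.177]]
a offcut 0.7 [201. 194.] [45. 16.] [190. 153. 108.] [ 0.42  -0.169] corners@.036 [[0.484, -0.219], [0.412, -0.239], [0.398, -0.102], [0.47, -0.087]]
a tin 0.59 [256. 202.] [18. 17.] [178. 179. 180.] [0.425 0.001] corners@.036 [[0.41, -0.028], [0.4, 0.022], [0.48, 0.036], [0.49, -0.011]]
a tin 0.36 [218. 250.] [136.  45.] [110. 113. 118.] [ 0.639 -0.0
[... 255 characters left out ...]
5. 77.] [227. 192. 140.] [0.453 0.175] corners@.036 [[0.467, 0.29], [0.47, 0.061], [0.429, 0.069], [0.433, 0.294]]
b rail 0.73 [340. 166.] [68. 16.] [240. 135.  36.] [ 0.259 -0.224] corners@.036 [[0.36, -0.15], [0.365, -0.233], [0.158, -0.249], [0.163, -0.167]]
b offcut 0.7 [287. 170.] [10. 34.] [233. 193. 140.] [ 0.416 -0.164] corners@.036 [[0.418, -0.06], [0.438, -0.229], [0.407, -0.231], [0.391, -0.062]]
b offcut 0.52 [193. 175.] [29. 49.] [126. 125. 130.] [ 0.687 -0.07 ] corners@.036 [[0.699, 0.046], [0.75, -0.176], [0.651, -0.158], [0.616, 0.057]]
b tin 0.72 [276. 207.] [19. 20.] [197. 196. 201.] [0.416 0.006] corners@.036 [[0.43, 0.068], [0.446, -0.008], [0.396, -0.02], [0.382, 0.056]]
```

View pics/crop_a.png

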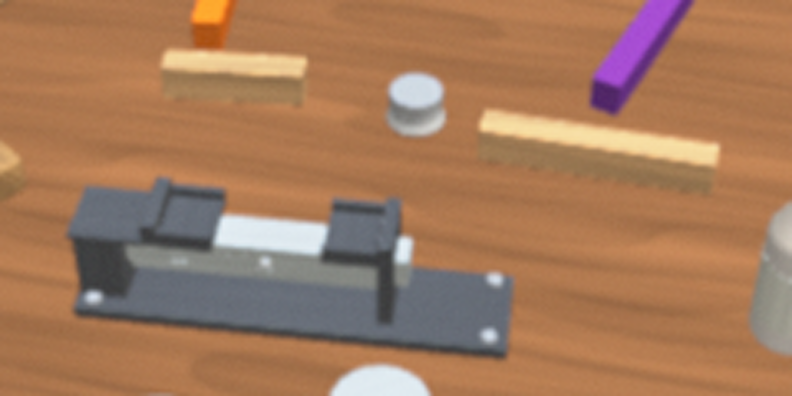

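View pics/crop_b.png

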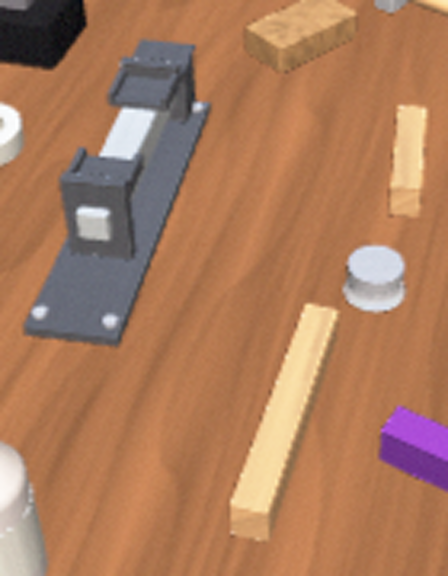

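The crops show the button at scene (210,249) and the plate corners clearly. The long rail at (311,215) is pale and about 204 mm long, against 130 mm for the offcut, so the choice is confirmed. Next: fit the cradle pose.

```bash
python3 - <<'E'
from h import *
a=optics.grab_frame("scene"); b=optics.grab_frame("side")
f=lambda c:(130+c[0]/3.3,170+c[1]/3.3); g=lambda c:(160+c[0]/3.2,120+c[1]/3.2)
for c in [(505,353),(513,275),(77,313)]: print("a",ray(a,f(c),.012).round(4))
for c in [(119,343),(27,330),(210,103)]: print("b",ray(b,g(c),.012).round(4))
print("button z.056",ray(a,f((265,262)),.056).round(4))
# top rail corners
for c in [(483,112),(718,145),(713,165),(480,132)]: print("rail a",ray(a,f(c),.036).round(4))
for c in [(310,305),(338,308),(270,516),(231,512)]: print("rail b",ray(b,g(c),.036).round(4))
# stops: top corners z .096
for c in [(390,200),(400,208),(160,180),(148,235)]: print("stop a .096",ray(a,f(c),.096).round(4))
from scipy.optimize import least_squares
# fit pose: corners cradle x=+-.04, y0 unknown
obs=[(a,f((505,353)),1,1),(a,f((513,275)),-1,1),(a,f((77,313)),1,0),(b,g((119,343)),-1,1),(b,g((27,330)),1,1),(b,g((210,103)),-1,0)]
def res(v):
    x,y,t,ye=v; o=[]
    c,s=np.cos(t),np.sin(t)
    P=lambda X,Y,Z:(x+c*X-s*Y,y+s*X+c*Y,Z)
    for p,u,sx,e in obs: o+=list(proj(p,P(.04*sx,ye-(0 if e else .34),.012))-u)
    o+=list(2*(proj(a,P(.02,-.02,.056))-f((265,262))))
    return np.array(o)
s=least_squares(res,[.66,-.04,0.05,.17]); print("fit",s.x.round(4),np.degrees(s.x[2]),s.fun.round(1))
E
```

```text
a [0.6911 0.1222 0.012 ]
a [0.6088 0.1167 0.012 ]
a [ 0.7185 -0.2092  0.012 ]
b [0.6009 0.1235 0.012 ]
b [0.6781 0.1277 0.012 ]
b [ 0.6286 -0.2174  0.012 ]
button z.056 [ 0.6768 -0.0678  0.056 ]
rail a [0.442  0.0655 0.036 ]
rail a [0.4439 0.2691 0.036 ]
rail a [0.4706 0.266  0.036 ]
rail a [0.4691 0.0671 0.036 ]
rail b [0.4566 0.0681 0.036 ]
rail b [0.4339 0.066  0.036 ]
rail b [0.4365 0.2714 0.036 ]
rail b [0.4629 0.2744 0.036 ]
stop a .096 [0.6311 0.0204 0.096 ]
stop a .096 [0.6382 0.0296 0.096 ]
stop a .096 [ 0.6456 -0.1582  0.096 ]
stop a .096 [ 0.7052 -0.1482  0.096 ]
fit [ 0.6574 -0.049   0.0815  0.1715] 4.667902279878383 [ 1.6 -2.1  1.  -1.3 -0.6 -2.4 -0.3 -1.5 -1.5 -1.  -0.5 -0.6 -0.1  1.3]
```

```bash
cat > plan.py <<'E'
import sys
from h import *
def plan(xyz,yaw,n=8,step=.040):
    s=r.state(); p=np.array(s["position"]); y=s["eef_rot"][2]; xyz=np.array(xyz)
    print("clk",round(s["clock"],2),"pos",p.round(4),"rot",np.round(s["eef_rot"],2),"F",np.round(s["contact_force"],2),"open",round(s["opening"],4))
    for i in range(n):
        M=R.from_euler('xyz',[180,0,y],degrees=True).as_matrix()
        d=M.T@(xyz-p); L=np.linalg.norm(d); d=d*min(1,step/max(L,1e-9))
        dy=(yaw-y+180)%360-180; sp=np.clip(-np.radians(dy),-.124,.124)
        print([*d.round(3).tolist(),round(float(sp),3)]); p=p+M@d; y-=np.degrees(sp)
if __name__=="__main__":
    a=[float(v) for v in sys.argv[1:]]; plan(a[:3],a[3],int(a[4]) if len(a)>4 else 8)
E
python3 plan.py .659 -.069 .20 94.7 18
```

```text
clk 1.8 pos [ 0.2779 -0.5875  0.2326] rot [-180.     -0.     25.32] F [-0.74  0.57  1.01] open 0.0931
[0.035, -0.019, 0.002, -0.124]
[0.037, -0.014, 0.002, -0.124]
[0.039, -0.01, 0.002, -0.124]
[0.04, -0.005, 0.002, -0.124]
[0.04, 0.0, 0.002, -0.124]
[0.04, 0.005, 0.002, -0.124]
[0.039, 0.01, 0.002, -0.124]
[0.037, 0.015, 0.002, -0.124]
[0.035, 0.019, 0.002, -0.124]
[0.032, 0.023, 0.002, -0.095]
[0.03, 0.026, 0.002, -0.0]
[0.03, 0.026, 0.002, -0.0]
[0.03, 0.026, 0.002, -0.0]
[0.03, 0.026, 0.002, -0.0]
[0.03, 0.026, 0.002, -0.0]
[0.03, 0.026, 0.002, -0.0]
[0.003, 0.003, 0.0, -0.0]
[0.0, 0.0, 0.0, -0.0]
```

```bash
python3 -m crank '[[[0.093,0.035,-0.019,0.002,-0.124],[0.093,0.037,-0.014,0.002,-0.124],[0.093,0.039,-0.01,0.002,-0.124],[0.093,0.04,-0.005,0.002,-0.124],[0.093,0.04,0,0.002,-0.124],[0.093,0.04,0.005,0.002,-0.124],[0.093,0.039,0.01,0.002,-0.124],[0.093,0.037,0.015,0.002,-0.124]]]'; python3 plan.py .659 -.069 .20 94.7 12
```

```text
clock: 2.47
position: [0.4636, -0.3327, 0.2139]
eef_rot: [-179.8, 0.8, 82.1]
contact_force: [1.4, -0.2, 0.8]
opening: 0.093
clk 2.47 pos [ 0.4636 -0.3327  0.2139] rot [-179.82    0.84   82.13] F [ 1.42 -0.24  0.76] open 0.093
[0.035, 0.019, 0.002, -0.124]
[0.032, 0.023, 0.002, -0.095]
[0.03, 0.026, 0.002, -0.0]
[0.03, 0.026, 0.002, -0.0]
[0.03, 0.026, 0.002, -0.0]
[0.03, 0.026, 0.002, -0.0]
[0.03, 0.026, 0.002, -0.0]
[0.03, 0.026, 0.002, -0.0]
[0.006, 0.006, 0.0, -0.0]
[0.0, 0.0, 0.0, -0.0]
[0.0, 0.0, 0.0, -0.0]
[0.0, 0.0, 0.0, -0.0]
```

```bash
python3 -m crank '[[[0.093,0.035,0.019,0.002,-0.124],[0.093,0.033,0.023,0.002,-0.095],[0.093,0.032,0.027,0.002,0],[0.093,0.032,0.026,0.002,0],[0.093,0.032,0.026,0.002,0],[0.093,0.031,0.026,0.002,0],[0.093,0.03,0.026,0.0,0],[0.093,0.028,0.024,0,0]]]'; python3 - <<'E'
from h import *
from plan import plan
p=optics.grab_frame("wrist"); save(p,"w1.png",s=1.5)
print(p["eye"],p["orientation"])
for l in ["button_tip","left_stop","right_stop","ledge_mid","cradle"]:
    print(l,[(np.round(d["centre"],1).tolist(),round(d["conf"],2)) for d in models.tip_of(p,l)][:2])
c,s=np.cos(.0815),np.sin(.0815)
for X,Y,Z in [(.02,-.02,.056),(0,-.1,.082),(0,.068,.082),(0,0,.082)]:
    print(proj(p,(.6574+c*X-s*Y,-.049+s*X+c*Y,Z)).round(1))
plan((.659,-.069,.051),94.7,6)
E
```

```text
clock: 3.13
position: [0.653, -0.0619, 0.1982]
eef_rot: [-179.8, 0.9, 95.2]
contact_force: [0.3, 0.1, -0.4]
opening: 0.0929
[0.64519399 0.01250206 0.34805674] [163.94722468   0.19431768   5.1261662 ]
button_tip [([292.2, 185.2], 0.35)]
left_stop [([265.1, 284.0], 0.59), ([48.1, 242.1], 0.5)]
right_stop [([271.9, 88.1], 0.76)]
ledge_mid [([270.1, 173.9], 0.6)]
cradle [([270.1, 156.2], 0.97)]
[290.3 187.7]
[267.5 281.1]
[270.7  85.2]
[269.3 172.5]
clk 3.43 pos [ 0.6513 -0.0663  0.198 ] rot [-179.73    1.06   94.99] F [ 0.03  0.19 -0.09] open 0.0927
[-0.001, 0.002, 0.04, 0.005]
[-0.001, 0.002, 0.04, -0.0]
[-0.001, 0.002, 0.04, -0.0]
[-0.001, 0.001, 0.027, -0.0]
[0.0, 0.0, 0.0, -0.0]
[0.0, 0.0, 0.0, -0.0]
```

View pics/w1.png

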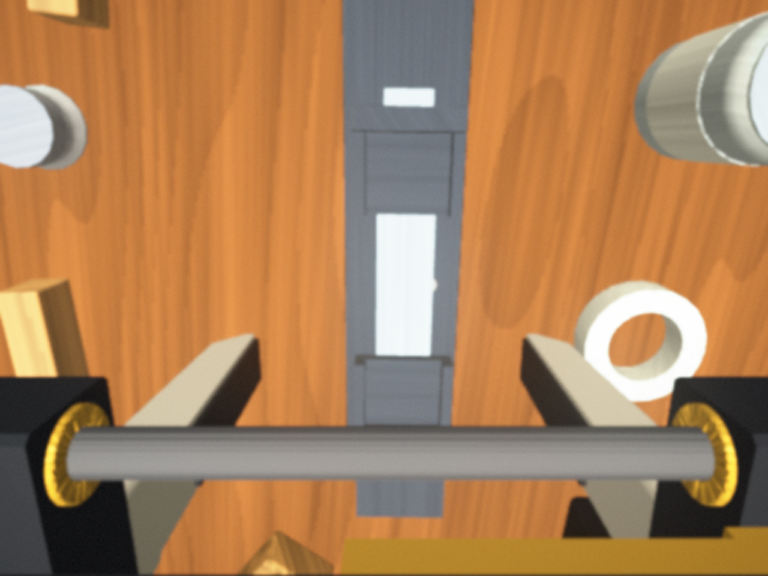

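The wrist view shows the button at (289,190), about 2 mm more towards −y than predicted. The tube runs vertically, at a yaw of about 4°. Going down over it.

```bash
python3 -m crank '[[[0.093,-0.003,0.003,0.02,0.017],[0.093,-0.003,0.003,0.03,0],[0.093,0,0,0.03,0],[0.093,0,0,0.03,0],[0.093,0,0,0.025,0],[0.093,0,0,0.012,0],[0.093,0,0,0,0],[0.093,0,0,0,0]]]' 20; python3 plan.py .658 -.072 .051 94 2
```

```text
clock: 4.1
position: [0.6563, -0.0972, 0.0514]
eef_rot: [179.8, 1.8, 92.4]
contact_force: [-0.6, 0.4, 0.6]
opening: 0.0928
clk 4.1 pos [ 0.6563 -0.0972  0.0514] rot [179.84   1.8   92.39] F [-0.56  0.4   0.64] open 0.0928
[0.025, 0.003, 0.0, -0.028]
[0.0, 0.0, 0.0, -0.0]
```

```bash
python3 -m crank '[[[0.093,0.008,0.001,0,-0.014],[0.093,0.008,0.001,0,-0.014],[0.093,0.006,0.001,0,0],[0.093,0.003,0,0,0],[0.093,0,0,0,0],[0.093,0,0,0,0],[0.093,0,0,0,0],[0.093,0,0,0,0]]]'; python3 plan.py .658 -.072 .051 94 1
```

```text
clock: 4.77
position: [0.6632, -0.0683, 0.0595]
eef_rot: [179.0, 1.9, 94.2]
contact_force: [-0.1, 0.2, 0.6]
opening: 0.093
clk 4.77 pos [ 0.6632 -0.0683  0.0595] rot [179.04   1.85  94.19] F [-0.08  0.17  0.58] open 0.093
[-0.003, -0.005, 0.009, 0.003]
```

```bash
python3 -m crank '[[[0.093,-0.003,-0.004,0.006,0],[0.093,0,0,0.002,0],[0.093,0,0,0,0],[0.093,0,0,0,0],[0.093,0,0,0,0],[0.093,0,0,0,0],[0.093,0,0,0,0],[0.093,0,0,0,0]]]'; python3 - <<'E'
from h import *
from plan import plan
plan((.658,-.072,.051),94,1)
p=optics.grab_frame("wrist"); plan((.658,-.072,.051),94,1)
print([(np.round(d["centre"],1).tolist(),round(d["conf"],2)) for d in models.tip_of(p,"button_tip")][:2], proj(p,(.679,-.071,.056)))
save(p,"w2.png",(180,130,380,290),3)
E
```

```text
clock: 5.43
position: [0.6584, -0.0743, 0.0498]
eef_rot: [179.2, 1.9, 94.1]
contact_force: [-0.1, -0.1, 0.8]
opening: 0.0927
clk 5.43 pos [ 0.6584 -0.0743  0.0498] rot [179.16   1.91  94.05] F [-0.07 -0.12  0.8 ] open 0.0927
[0.002, -0.0, -0.001, 0.001]
clk 5.48 pos [ 0.6584 -0.0743  0.0498] rot [179.16   1.92  94.05] F [-0.89  0.02  0.16] open 0.0932
[0.002, -0.0, -0.001, 0.001]
[([313.6, 252.7], 0.54)] [307.49711251 253.49454827]
```

View pics/w2.png

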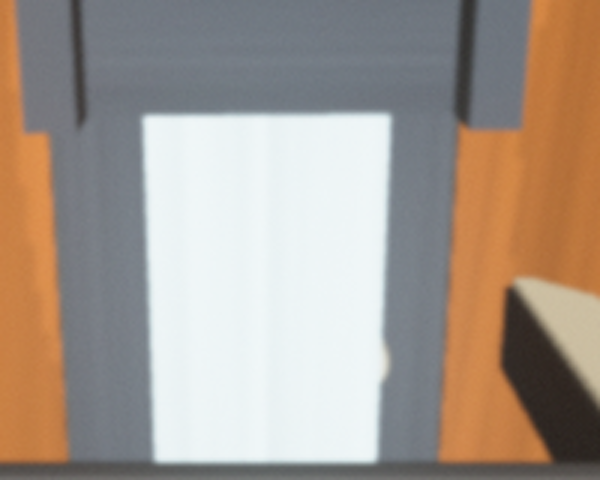

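The button sits at about wrist (308,250), which gives y ≈ −0.070. I shift +3 mm and squeeze.

```bash
python3 -m crank '[[[0.06,0.003,0,0,0],[0.05,0.0,0,0,0],[0.045,0,0,0,0],[0.04,0,0,0,0],[0.03,0,0,0,0],[0.03,0,0,0,0],[0.03,0,0,0,0],[0.03,0,0,0,0]]]' 20; python3 plan.py .658 -.071 .051 94 1
```

```text
clock: 6.2
position: [0.6589, -0.0703, 0.0501]
eef_rot: [179.0, 1.9, 94.1]
contact_force: [4.0, -0.8, -1.1]
opening: 0.0443
clk 6.2 pos [ 0.6589 -0.0703  0.0501] rot [179.04   1.9   94.09] F [ 4.03 -0.77 -1.1 ] open 0.0443
[-0.001, -0.001, -0.001, 0.002]
```

```bash
python3 -m crank '[[[0.03,0,0.001,0,0],[0.03,0.0,0.001,0,0],[0.03,0,0,0,0],[0.03,0,0,0,0],[0.03,0,0,0,0],[0.03,0,0,0,0],[0.03,0,0,0,0],[0.03,0,0,0,0]]]'; python3 plan.py .658 -.071 .051 94 1
```

```text
clock: 6.87
position: [0.6615, -0.0701, 0.0507]
eef_rot: [179.1, 1.9, 94.1]
contact_force: [1.3, -0.3, 0.3]
opening: 0.0322
clk 6.87 pos [ 0.6615 -0.0701  0.0507] rot [179.05   1.9   94.09] F [ 1.34 -0.32  0.34] open 0.0322
[-0.001, -0.004, -0.0, 0.002]
```

```bash
python3 -m crank '[[[0.03,0.001,0,0,0],[0.03,0.001,0,0,0],[0.03,0.001,0,0,0],[0.03,0.001,0,0,0],[0.03,0.001,0,0,0],[0.03,0.001,0,0,0],[0.03,0.001,0,0,0],[0.03,0.001,0,0,0]]]'; python3 plan.py .658 -.071 .051 94 1
```

```text
clock: 7.53
position: [0.6615, -0.0699, 0.0507]
eef_rot: [179.0, 2.5, 93.8]
contact_force: [1.9, -4.0, -0.5]
opening: 0.0323
clk 7.53 pos [ 0.6615 -0.0699  0.0507] rot [179.02   2.5   93.76] F [ 1.89 -3.96 -0.52] open 0.0323
[-0.001, -0.004, -0.0, -0.004]
```

A 1 mm step gives about 4 N, so I step 2 mm for roughly 8 N.

```bash
python3 -m crank '[[[0.03,0.002,0,0,0],[0.03,0.002,0,0,0],[0.03,0.002,0,0,0],[0.03,0.002,0,0,0],[0.03,0.002,0,0,0],[0.03,0.002,0,0,0],[0.03,0.002,0,0,0],[0.03,0.002,0,0,0]]]'; python3 plan.py .658 -.071 .051 94 1
```

```text
clock: 8.2
position: [0.6612, -0.0659, 0.0507]
eef_rot: [179.0, 3.5, 93.4]
contact_force: [2.0, -7.1, 1.3]
opening: 0.032
clk 8.2 pos [ 0.6612 -0.0659  0.0507] rot [178.99   3.51  93.37] F [ 1.96 -7.14  1.33] open 0.032
[-0.005, -0.004, -0.0, -0.011]
```

```bash
python3 -m crank '[[[0.03,0.002,0,0,0],[0.03,0.002,0,0,0],[0.03,0.002,0,0,0],[0.03,0.002,0,0,0],[0.03,0.002,0,0,0],[0.03,0.002,0,0,0],[0.03,0.002,0,0,0],[0.03,0.002,0,0,0]]]'; python3 - <<'E'
from h import *
from plan import plan
plan((.658,-.071,.051),94,1)
a=optics.grab_frame("scene");b=optics.grab_frame("side")
A=models.tip_of(a,"right_stop");B=models.tip_of(b,"right_stop");print(A and A[0],B and B[0])
save(a,"s2.png",(150,205,290,290),5)
E
```

```text
clock: 8.87
position: [0.6612, -0.0658, 0.0507]
eef_rot: [179.0, 4.9, 93.0]
contact_force: [2.5, -6.1, 1.5]
opening: 0.0324
clk 8.87 pos [ 0.6612 -0.0658  0.0507] rot [178.96   4.87  93.  ] F [ 2.45 -6.14  1.51] open 0.0324
[-0.005, -0.003, -0.0, -0.017]
{'centre': [247.5, 241.6], 'conf': 0.96} {'centre': [190.1, 178.7], 'conf': 0.9}
```

```bash
python3 -m crank '[[[0.03,0.0025,0,0,0],[0.03,0.0025,0,0,0],[0.03,0.0028,0,0,0],[0.03,0.0028,0,0,0],[0.03,0.0028,0,0,0],[0.03,0.0,0,0,0],[0.03,0.0,0,0,0],[0.03,0.0,0,0,0]]]' 28; python3 plan.py .658 -.071 .051 94 1
```

```text
clock: 9.73
position: [0.6611, -0.0654, 0.0506]
eef_rot: [179.0, 6.0, 92.8]
contact_force: [1.8, -4.0, 0.2]
opening: 0.0322
clk 9.73 pos [ 0.6611 -0.0654  0.0506] rot [178.99   5.99  92.85] F [ 1.81 -4.04  0.23] open 0.0322
[-0.005, -0.003, -0.0, -0.02]
```

View pics/s2.png

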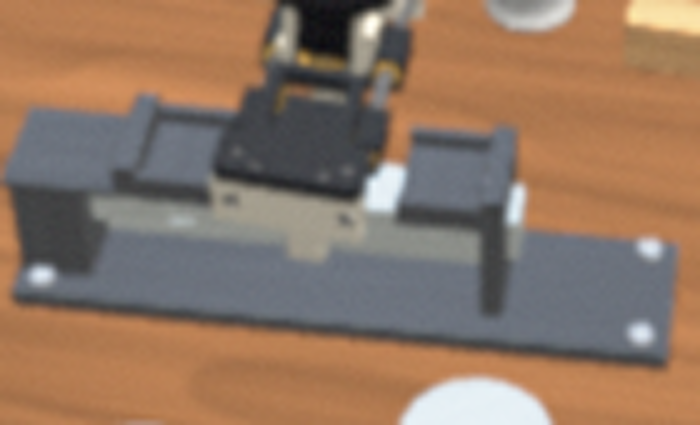

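```bash
python3 -m crank '[[[0.03,0,0,0,0],[0.03,0.0,0,0,0],[0.03,0.0,0,0,0],[0.03,0.003,0,0,0],[0.03,0.003,0,0,0],[0.03,0.003,0,0,0],[0.03,0.003,0,0,0],[0.03,0.003,0,0,0]]]' 28; python3 plan.py .658 -.071 .051 94 1
```

```text
clock: 10.4
position: [0.6604, -0.0556, 0.0506]
eef_rot: [179.0, 6.4, 92.8]
contact_force: [2.6, -5.1, 2.4]
opening: 0.0319
clk 10.4 pos [ 0.6604 -0.0556  0.0506] rot [179.02   6.45  92.76] F [ 2.58 -5.07  2.44] open 0.0319
[-0.015, -0.003, -0.0, -0.022]
```

```bash
python3 -m crank '[[[0.03,0.003,0,0,0],[0.03,0.003,0,0,0],[0.03,0.003,0,0,0],[0.03,0.003,0,0,0],[0.03,0.003,0,0,0],[0.03,0.003,0,0,0],[0.03,0.002,0,0,0],[0.03,0.002,0,0,0]]]' 20; python3 - <<'E'
from h import *
from plan import plan
plan((.658,-.071,.051),94,1)
a=optics.grab_frame("scene");b=optics.grab_frame("side")
A=models.tip_of(a,"right_stop");B=models.tip_of(b,"right_stop");print(A and A[0],B and B[0])
if A and B: print(tri([a,b],[A[0]["centre"],B[0]["centre"]]), tri([a,b],[(247.35,241),(190.6,177.3)]))
E
```

```text
clock: 11.07
position: [0.6589, -0.0359, 0.0506]
eef_rot: [179.0, 6.8, 92.7]
contact_force: [0.6, -3.7, 3.2]
opening: 0.0319
clk 11.07 pos [ 0.6589 -0.0359  0.0506] rot [179.04   6.82  92.71] F [ 0.6  -3.73  3.2 ] open 0.0319
[-0.035, -0.003, -0.0, -0.023]
{'centre': [259.9, 238.6], 'conf': 0.75} {'centre': [185.7, 185.5], 'conf': 0.92}
[0.64851844 0.05522023 0.08901239] [0.65235288 0.02082334 0.0833586 ]
```

The sleeve is travelling at about 32–34 mm. Now slow feeling steps.

```bash
python3 -m crank '[[[0.03,0.0015,0,0,0],[0.03,0.0015,0,0,0],[0.03,0.0015,0,0,0],[0.03,0.0015,0,0,0],[0.03,0.0015,0,0,0],[0.03,0.0015,0,0,0],[0.03,0.0015,0,0,0],[0.03,0.0015,0,0,0]]]' 15
```

```text
clock: 11.93
position: [0.6581, -0.0256, 0.0506]
eef_rot: [179.1, 7.0, 92.6]
contact_force: [-0.1, -4.6, 5.2]
opening: 0.0322
```

```bash
python3 -m crank '[[[0.03,0.0015,0,0,0],[0.03,0.0015,0,0,0],[0.03,0.0015,0,0,0],[0.03,0.0015,0,0,0],[0.03,0.0015,0,0,0],[0.03,0.0015,0,0,0],[0.03,0.0015,0,0,0],[0.03,0.0015,0,0,0]]]'
```

```text
clock: 12.6
position: [0.6574, -0.0156, 0.0506]
eef_rot: [179.1, 7.3, 92.5]
contact_force: [0.8, -5.5, 4.6]
opening: 0.0318
```

```bash
python3 -m crank '[[[0.03,0.0015,0,0,0],[0.03,0.0015,0,0,0],[0.03,0.0015,0,0,0],[0.03,0.0015,0,0,0],[0.03,0.0015,0,0,0],[0.03,0.0015,0,0,0],[0.03,0.0015,0,0,0],[0.03,0.0015,0,0,0]]]'
```

```text
clock: 13.27
position: [0.6563, -0.0014, 0.0506]
eef_rot: [179.1, 7.3, 92.7]
contact_force: [1.2, -7.5, 5.1]
opening: 0.0323
```

```bash
python3 - <<'E'
from h import *
a=optics.grab_frame("scene");b=optics.grab_frame("side")
A=models.tip_of(a,"right_stop");B=models.tip_of(b,"right_stop")
print(A and A[0],B and B[0])
if A and B: print(tri([a,b],[A[0]["centre"],B[0]["centre"]]))
print(proj(a,(.6605+.02,-.070,.056)))
save(a,"s3.png",(150,205,300,290),5)
E
```

```text
{'centre': [273.7, 241.9], 'conf': 0.66} {'centre': [181.6, 191.8], 'conf': 0.71}
[0.64946613 0.08742076 0.08969299]
[209.05768955 250.30268727]
```

View pics/s3.png

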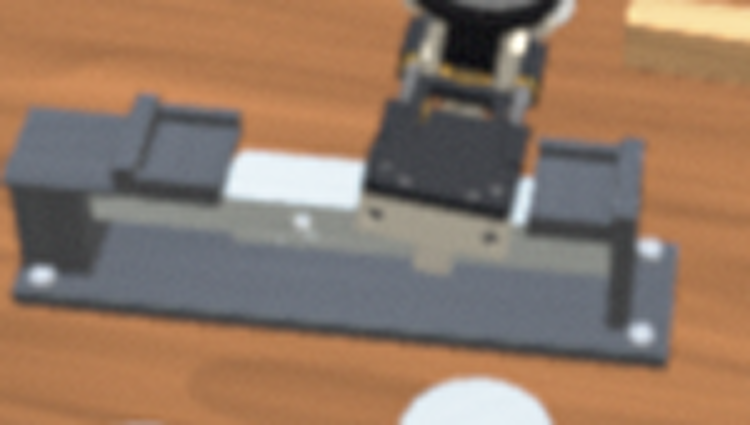

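The button is visibly out again at scene (210.6,249.4). A gentle 1 mm probe will confirm the lock, then I release.

```bash
python3 -m crank '[[[0.03,-0.001,0,0,0],[0.03,0,0,0,0],[0.03,0,0,0,0],[0.03,0.001,0,0,0],[0.03,0.001,0,0,0],[0.03,0.001,0,0,0],[0.03,0.001,0,0,0],[0.03,0.001,0,0,0]]]'; python3 -m crank '[[[0.04,-0.001,0,0,0],[0.05,0,0,0,0],[0.06,0,0,0,0],[0.06,0,0,0,0],[0.06,0,0,0,0],[0.06,0,0,0,0],[0.06,0,0,0,0],[0.06,0,0,0,0]]]'; python3 plan.py .452 .168 .15 90 6
```

```text
clock: 14.13
position: [0.6563, -0.0016, 0.0505]
eef_rot: [179.1, 7.6, 92.5]
contact_force: [0.9, -4.9, 5.2]
opening: 0.0322
clock: 14.8
position: [0.653, 0.0104, 0.0459]
eef_rot: [179.4, 6.6, 93.0]
contact_force: [0.9, -0.1, 0.8]
opening: 0.0601
clk 14.8 pos [0.653  0.0104 0.0459] rot [179.43   6.64  92.96] F [ 0.86 -0.13  0.82] open 0.0601
[0.024, -0.028, -0.015, 0.052]
[0.023, -0.029, -0.015, -0.0]
[0.023, -0.029, -0.015, -0.0]
[0.023, -0.029, -0.015, -0.0]
[0.023, -0.029, -0.015, -0.0]
[0.023, -0.029, -0.015, -0.0]
```

Lock confirmed: 4.9 N and no motion. On to the rail.

```bash
python3 - <<'E'
s=open('plan.py').read()
s=s.replace("    for i in range(n):\n        M=R.from_euler('xyz',[180,0,y],degrees=True).as_matrix()","    M0=R.from_euler('xyz',s['eef_rot'],degrees=True).as_matrix(); y0=y\n    for i in range(n):\n        M=R.from_euler('z',y-y0,degrees=True).as_matrix()@M0")
open('plan.py','w').write(s)
from h import *
a=optics.grab_frame("scene");b=optics.grab_frame("side")
print("glue",ray(a,(371,270),0).round(3),ray(b,(157,302),0).round(3), "purple",ray(b,(280,252),.03).round(3))
E
python3 plan.py .653 .0 .17 91 4; python3 plan.py .452 .168 .17 89 10
```

```text
glue [0.611 0.34  0.   ] [0.612 0.342 0.   ] purple [0.377 0.168 0.03 ]
clk 14.9 pos [0.6531 0.0102 0.046 ] rot [179.42   6.66  92.95] F [ 0.44  0.26 -0.6 ] open 0.0595
[-0.008, 0.0, -0.039, 0.034]
[-0.008, 0.0, -0.039, -0.0]
[-0.008, 0.0, -0.039, -0.0]
[-0.001, 0.0, -0.004, -0.0]
clk 14.9 pos [0.6531 0.0102 0.046 ] rot [179.42   6.66  92.95] F [ 0.44  0.26 -0.6 ] open 0.0595
[0.021, -0.027, -0.02, 0.069]
[0.02, -0.028, -0.02, -0.0]
[0.02, -0.028, -0.02, -0.0]
[0.02, -0.028, -0.02, -0.0]
[0.02, -0.028, -0.02, -0.0]
[0.02, -0.028, -0.02, -0.0]
[0.02, -0.028, -0.02, -0.0]
[0.002, -0.003, -0.002, -0.0]
[0.0, 0.0, 0.0, -0.0]
[0.0, 0.0, 0.0, -0.0]
```

```bash
python3 -m crank '[[[0.06,-0.006,0,-0.039,0.034],[0.06,-0.006,0,-0.04,0.034],[0.06,0,0,-0.035,0],[0.06,0.025,-0.03,0,0],[0.06,0.025,-0.03,0,0],[0.06,0.025,-0.03,0,0],[0.06,0.025,-0.03,0,0],[0.06,0.025,-0.03,0,0]]]'; python3 plan.py .452 .168 .14 89 4
```

```text
clock: 15.57
position: [0.5099, 0.1321, 0.1481]
eef_rot: [178.2, 6.7, 87.4]
contact_force: [0.5, 1.2, -0.4]
opening: 0.06
clk 15.57 pos [0.5099 0.1321 0.1481] rot [178.21   6.73  87.4 ] F [ 0.48  1.23 -0.43] open 0.06
[0.02, -0.035, 0.001, -0.028]
[0.015, -0.024, 0.001, -0.0]
[0.0, 0.0, 0.0, -0.0]
[0.0, 0.0, 0.0, -0.0]
```

```bash
python3 -m crank '[[[0.06,0.018,-0.03,0,-0.028],[0.06,0.01,-0.015,0,0],[0.06,0.003,-0.004,0,0],[0.06,0,0,0,0],[0.06,0,0,0,0],[0.06,0,0,0,0],[0.06,0,0,0,0],[0.06,0,0,0,0]]]'; python3 - <<'E'
from h import *
from plan import plan
plan((.452,.168,.028),89,6)
p=optics.grab_frame("wrist"); save(p,"w3.png",s=1.2)
# expected rail top corners
for X,Y in [(.438,.066),(.466,.066),(.438,.270),(.466,.270)]: print(proj(p,(X,Y,.036)).round())
for m in models.masks_of(p,"rail"):
    print(m["conf"],m["bbox"],p["img"][m["mask"]].mean(0).round())
E
```

```text
clock: 16.23
position: [0.4579, 0.1698, 0.1445]
eef_rot: [178.3, 6.6, 89.5]
contact_force: [0.3, -0.7, -0.6]
opening: 0.06
clk 16.23 pos [0.4579 0.1698 0.1445] rot [178.28   6.58  89.49] F [ 0.34 -0.65 -0.62] open 0.06
[0.004, -0.003, 0.04, 0.009]
[0.004, -0.003, 0.04, -0.0]
[0.004, -0.003, 0.036, -0.0]
[0.0, -0.0, 0.0, -0.0]
[0.0, 0.0, 0.0, -0.0]
[0.0, 0.0, 0.0, -0.0]
[237. 285.]
[268. 285.]
[228.  39.]
[269.  39.]
0.93 [1.1, 109.1, 165.7, 196.7] [179.  71. 202.]
0.91 [231.9, 45.4, 273.6, 284.2] [252. 233. 160.]
```

View pics/w3.png

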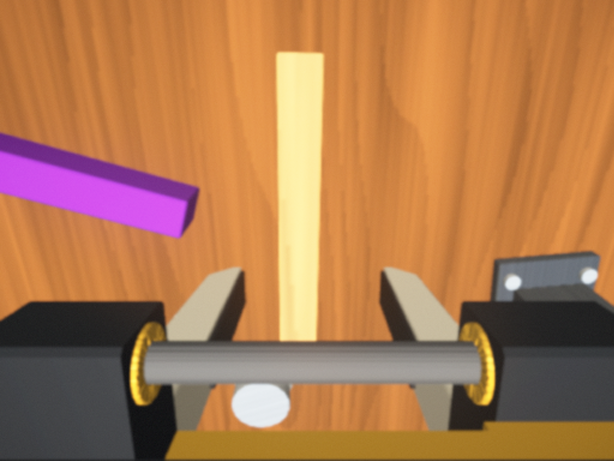

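The wrist view shows the pale rail at columns 231–269, under the jaws. The purple bar and tin are clear of the fingers. I descend in two stages.

```bash
python3 -m crank '[[[0.055,0.003,-0.003,0.02,0],[0.055,0.003,-0.003,0.025,0],[0.055,0.003,0,0.02,0],[0.055,0.001,0,0.01,0],[0.055,0,0,0,0],[0.055,0,0,0,0],[0.055,0,0,0,0],[0.055,0,0,0,0]]]';  python3 plan.py .4515 .166 .027 90 3
```

```text
clock: 17.0
position: [0.4596, 0.1694, 0.0675]
eef_rot: [177.9, 6.4, 89.0]
contact_force: [0.2, 0.5, 0.7]
opening: 0.0551
clk 17.0 pos [0.4596 0.1694 0.0675] rot [177.88   6.44  88.99] F [0.16 0.53 0.72] open 0.0551
[0.001, -0.009, 0.039, -0.018]
[0.0, -0.0, 0.001, -0.0]
[0.0, 0.0, 0.0, -0.0]
```

```bash
python3 -m crank '[[[0.055,0,-0.006,0.005,-0.01],[0.055,0,-0.004,0.01,0],[0.055,0.001,-0.002,0.012,0],[0.055,0,-0.001,0.008,0],[0.055,0,0,0.003,0],[0.055,0,0,0,0],[0.055,0,0,0,0],[0.055,0,0,0,0]]]';  python3 plan.py .4515 .166 .027 90 3
```

```text
clock: 17.67
position: [0.4494, 0.1675, 0.0313]
eef_rot: [177.5, 6.2, 89.6]
contact_force: [-0.4, 0.7, -0.6]
opening: 0.055
clk 17.67 pos [0.4494 0.1675 0.0313] rot [177.46   6.17  89.62] F [-0.37  0.7  -0.55] open 0.055
[-0.001, 0.002, 0.005, -0.007]
[0.0, 0.0, 0.0, -0.0]
[0.0, 0.0, 0.0, -0.0]
```

```bash
python3 -m crank '[[[0.05,0,0.001,0.005,0],[0.04,0,0,0,0],[0.03,0,0,0,0],[0.02,0,0,0,0],[0.02,0,0,0,0],[0.02,0,0,0,0],[0.02,0,0,0,0],[0.02,0,0,0,0]]]' 25;  python3 -m crank '[[[0.02,0,0,0,0],[0.02,0,0,0,0],[0.02,0,0,0,0],[0.02,0,0,-0.005,0],[0.02,-0.001,0,-0.01,0],[0.02,-0.002,0,-0.02,0],[0.02,-0.002,0,-0.02,0],[0.02,0,0,0,0]]]' 30
```

```text
clock: 18.33
position: [0.452, 0.1674, 0.0272]
eef_rot: [177.3, 6.1, 89.6]
contact_force: [0.2, -0.1, -0.2]
opening: 0.0284
clock: 19.0
position: [0.4478, 0.168, 0.085]
eef_rot: [177.5, 6.2, 89.6]
contact_force: [0.7, 1.1, -1.7]
opening: 0.0283
```

Rail held (opening 28.3 mm, about 1.7 N). Carrying it to above the cradle, target TCP (0.659, −0.032), yaw 94.4°.

```bash
python3 plan.py .6587 -.032 .165 94.4 10
```

```text
clk 19.0 pos [0.4478 0.168  0.085 ] rot [177.53   6.19  89.64] F [ 0.66  1.15 -1.69] open 0.0283
[-0.027, 0.028, -0.006, -0.083]
[-0.03, 0.026, -0.006, -0.0]
[-0.03, 0.026, -0.006, -0.0]
[-0.03, 0.026, -0.006, -0.0]
[-0.03, 0.026, -0.006, -0.0]
[-0.03, 0.026, -0.006, -0.0]
[-0.03, 0.026, -0.006, -0.0]
[-0.016, 0.014, -0.003, -0.0]
[0.0, 0.0, 0.0, -0.0]
[0.0, 0.0, 0.0, -0.0]
```

```bash
python3 -m crank '[[[0.02,-0.01,0.01,-0.03,-0.03],[0.02,-0.02,0.018,-0.025,-0.03],[0.02,-0.024,0.022,-0.008,-0.02],[0.02,-0.024,0.022,0,0],[0.02,-0.024,0.022,0,0],[0.02,-0.024,0.022,0,0],[0.02,-0.02,0.018,0,0],[0.02,-0.012,0.012,0,0]]]'; python3 plan.py .6587 -.032 .165 94.4 3
```

```text
clock: 19.67
position: [0.602, 0.0271, 0.1739]
eef_rot: [178.3, 6.3, 95.3]
contact_force: [-0.5, -0.3, -0.9]
opening: 0.0283
clk 19.67 pos [0.602  0.0271 0.1739] rot [178.26   6.31  95.34] F [-0.49 -0.33 -0.86] open 0.0283
[-0.03, 0.024, 0.008, 0.016]
[-0.03, 0.025, 0.008, -0.0]
[-0.002, 0.002, 0.001, -0.0]
```

```bash
python3 -m crank '[[[0.02,-0.02,0.018,0.004,0.012],[0.02,-0.02,0.018,0.004,0],[0.02,-0.012,0.009,0.002,0],[0.02,-0.005,0.004,0,0],[0.02,0,0,0,0],[0.02,0,0,0,0],[0.02,0,0,0,0],[0.02,0,0,0,0]]]'; python3 - <<'E'
from h import *
from plan import plan
plan((.6587,-.032,.125),94.4,2)
a=optics.grab_frame("scene");b=optics.grab_frame("side")
im=np.hstack([cv2.resize(a["img"][185:295,140:300],None,fx=2.6,fy=2.6,interpolation=2),cv2.resize(b["img"][110:248,150:280],(270,286),interpolation=2)])
cv2.imwrite("pics/s4.png",im[:,:,::-1])
E
```

```text
clock: 20.33
position: [0.6555, -0.033, 0.1674]
eef_rot: [178.6, 6.4, 94.3]
contact_force: [-0.6, 0.1, -1.5]
opening: 0.0283
clk 20.33 pos [ 0.6555 -0.033   0.1674] rot [178.65   6.35  94.31] F [-0.61  0.12 -1.53] open 0.0283
[0.005, 0.002, 0.04, -0.002]
[0.0, 0.0, 0.003, -0.0]
```

View pics/s4.png

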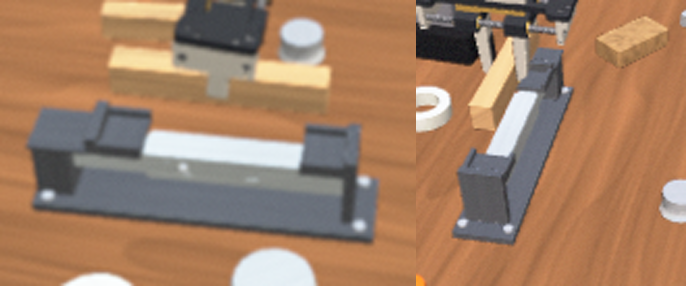

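The rail hovers level between the stops, and the button still shows out at crop (183,168). Descending.

```bash
python3 -m crank '[[[0.02,0.001,0.002,0.008,0],[0.02,0.001,0.001,0.009,0],[0.02,0.001,0,0.009,0],[0.02,0.001,0,0.008,0],[0.02,0,0,0.004,0],[0.02,0,0,0,0],[0.02,0,0,0,0],[0.02,0,0,0,0]]]'; python3 plan.py .6587 -.032 .1095 94.4 2
```

```text
clock: 21.1
position: [0.6585, -0.0296, 0.1242]
eef_rot: [178.8, 6.3, 94.6]
contact_force: [-0.1, 0.3, -1.4]
opening: 0.0281
clk 21.1 pos [ 0.6585 -0.0296  0.1242] rot [178.79   6.28  94.6 ] F [-0.09  0.34 -1.35] open 0.0281
[-0.001, -0.0, 0.015, 0.003]
[0.0, 0.0, 0.0, -0.0]
```

```bash
python3 -m crank '[[[0.02,-0.001,0,0.003,0],[0.02,0,0,0.003,0],[0.02,0,0,0.003,0],[0.02,0,0,0.002,0],[0.02,0,0,0.001,0],[0.02,0,0,0.0,0],[0.02,0,0,0,0],[0.02,0,0,0,0]]]'; python3 plan.py .6587 -.032 .1095 94.4 1
```

```text
clock: 21.77
position: [0.66, -0.0327, 0.1125]
eef_rot: [178.6, 6.3, 94.5]
contact_force: [-0.2, -0.1, -1.3]
opening: 0.0282
clk 21.77 pos [ 0.66   -0.0327  0.1125] rot [178.62   6.3   94.53] F [-0.24 -0.08 -1.29] open 0.0282
[0.001, -0.001, 0.003, 0.002]
```

```bash
python3 -m crank '[[[0.02,0,0,0.001,0],[0.02,0,0,0.0007,0],[0.02,0,0,0.0007,0],[0.02,0,0,0.0007,0],[0.02,0,0,0.0005,0],[0.02,0,0,0.0005,0],[0.02,0,0,0.0005,0],[0.02,0,0,0.0005,0]]]'; python3 plan.py .6587 -.032 .1095 94.4 1
```

```text
clock: 22.43
position: [0.6606, -0.0329, 0.1093]
eef_rot: [178.5, 6.3, 94.5]
contact_force: [-2.0, 0.4, 2.4]
opening: 0.028
clk 22.43 pos [ 0.6606 -0.0329  0.1093] rot [178.53   6.31  94.52] F [-1.97  0.42  2.43] open 0.028
[0.001, -0.002, -0.0, 0.002]
```

Contact at the expected height (z-force up by 3.7 N). I ease the grip so the rail settles, and look before releasing.

```bash
python3 -m crank '[[[0.02,0,0,0.0005,0],[0.02,0,0,0.0005,0],[0.02,0,0,0.0005,0],[0.02,0,0,0.0005,0],[0.02,0,0,0.0,0],[0.02,0,0,0.0,0],[0.02,0,0,0,0],[0.02,0,0,0,0]]]' 5;  python3 - <<'E'
from h import *
a=optics.grab_frame("scene");b=optics.grab_frame("side")
im=np.hstack([cv2.resize(a["img"][195:295,140:300],None,fx=3,fy=3,interpolation=2),cv2.resize(b["img"][130:240,150:250],(273,300),interpolation=2)])
cv2.imwrite("pics/s5.png",im[:,:,::-1])
E
```

```text
clock: 23.1
position: [0.6606, -0.0329, 0.1093]
eef_rot: [178.5, 6.3, 94.5]
contact_force: [-0.8, 0.0, 3.7]
opening: 0.0283
```

View pics/s5.png

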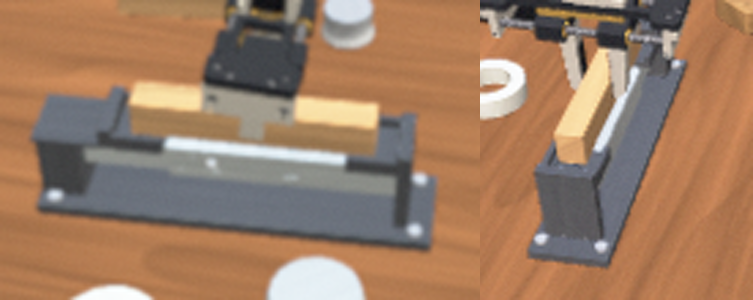

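The rail is seated between the lips and stops. Releasing and lifting clear.

```bash
python3 -m crank '[[[0.032,0,0,0,0],[0.038,0,0,0,0],[0.044,0,0,0,0],[0.05,0,0,0,0],[0.06,0,0,0,0],[0.06,0,0,0,0],[0.06,0,0,0,0],[0.06,0,0,0,0]]]'; python3 -m crank '[[[0.06,-0.001,0,-0.006,0],[0.06,-0.002,0,-0.015,0],[0.06,-0.003,0,-0.025,0],[0.06,-0.003,0,-0.03,0],[0.06,-0.003,0,-0.03,0],[0.06,0,0,-0.015,0],[0.06,0,0,0,0],[0.06,0,0,0,0]]]'; python3 - <<'E'
from h import *
a=optics.grab_frame("scene");b=optics.grab_frame("side");w=optics.grab_frame("wrist")
im=np.hstack([cv2.resize(a["img"][195:295,140:280],None,fx=3,fy=3,interpolation=2),cv2.resize(w["img"],(400,300))])
cv2.imwrite("pics/s6.png",im[:,:,::-1])
E
```

```text
clock: 23.87
position: [0.6619, -0.0333, 0.1069]
eef_rot: [178.4, 6.3, 94.5]
contact_force: [0.8, 1.1, -0.6]
opening: 0.06
clock: 24.53
position: [0.6574, -0.0325, 0.2349]
eef_rot: [178.5, 6.3, 94.5]
contact_force: [0.1, -0.5, -0.0]
opening: 0.06
```

View pics/s6.png

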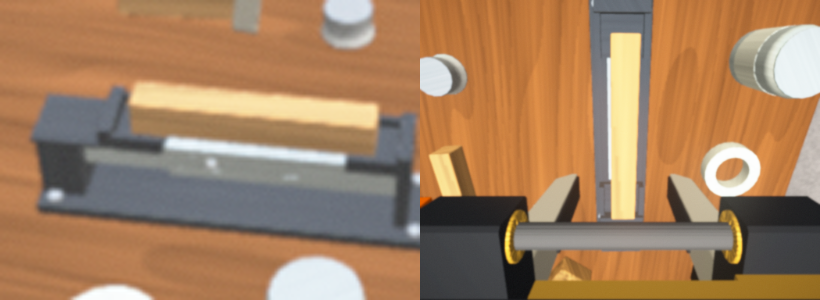

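```bash
python3 - <<'E'
from h import *
print(r.hand_in(), r.state()["clock"])
E
```

```text
the job is handed in; nothing more can be done
the job is handed in; nothing more can be done
```

The cradle is set to its next hole with the long pale rail on its two ledges, and the job is handed in. It took about 25 s of the 54 s allowed.

- **Button and sleeve:** I squeezed the button flush and drew the sleeve out until the button popped at roughly 65 mm of travel. The pictures showed the button out again. A gentle 1 mm probe met 4.9 N with no movement, so it is locked. The highest force I read along the sleeve after the pop was about 7.5 N, but I only read force at the end of each call, so brief peaks could have been missed.
- **Rail:** I lowered it until it touched down, at an underside height of about 82 mm, which matches the ledge tops. I checked a picture, then released it and lifted clear. The final views show it between the stops and the lips, about 3 mm off-centre across the ledges.
- **Other items:** I touched nothing else on purpose. The tin, purple bar and sanding block looked undisturbed in the views that included them, but I did not measure them again at the end.

**What did not go cleanly:**
- The arm drifted up to 25 mm during the first descent, and I corrected that before touching anything.
- The tool ended up tilted about 6°. The rail was picked up and set down at the same tilt, so it still sits flat.
- When I let go of the sleeve, the tool sprang about 12 mm along the tube. It read no contact afterwards, and a later picture showed the button still out.

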